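# Shut and latch the game organiser's tilt-out bin

## Robot

A 6-joint arm with a two-finger parallel gripper is mounted at the origin on the work surface. World frame = base frame: x ahead of the robot, y to its left, z up, the work surface at z = 0. Lengths are in m, angles in degrees, forces in N, time in s.
With the tool pointing down it reaches from about 0.375 to 0.9 m from the base axis. Payload 3.1 kg.
Tool frame: the origin (TCP) lies on the centre line of the jaws, within the pads' length; the fingertips stand 19 mm ahead of it and the grasp point (between the pads) is the TCP (tips_ahead is the distance from the TCP to the fingertips, in m); z points along the fingers, y is the line along which they close (so a half turn about z gives the same grasp; the last joint's range is limited). The gripper opens to 87 mm and grips with 3 to 60 N. Pads are 19 mm wide; open, the fingers measure 117 mm over their backs; the gripper's body (75 mm by 190 mm) begins 51 mm behind the grasp point.
Start: joints at [-84.998, 30.224, 82.088, -0, 67.689, -10.227], TCP at [0.164, -0.603, 0.242] pointing down, gripper open.
Joint ranges: [-176.69, 176.69], [-43.24, 126.21], [12.49, 139.97], [-82, 262], [0, 151.66], [-163.58, 163.58]. Speed limits (degrees/s): [159.86, 159.86, 180, 180, 180, 180].

## Interface

Orientations are given as a 3x3 rotation matrix whose columns are the frame's x, y, z axes.
In Python, from rig import read_state, capture, hand_in, trace, landmark_of, tips_ahead gives the robot as it stands.
- The arm moves only by the shell command python3 -m jog 'ROWS'. ROWS is JSON, a list of rows, each an object of numbers: "tx", "ty", "tz": the shift along the tool's x, y, z in cm; "roll": the turn about the tool's z in rad; "jaw": the opening, from 0 (shut) to 1 (fully open). A call has 1 to 8 rows; each row shifts and turns the commanded pose from where the row before left it, along the tool's axes as they then stand; what a row does not reach is not made up. A row lasts 1/10 s, in which the tool goes at most 50 mm and 8.59 degrees, less where a joint would pass 70% of its speed; a pose out of reach is approached as far as the arm can. A call with a gripper value outside its range is refused whole. The fingers move at their own pace and stop on an object; the grip force is fixed at half the most. Time passes only in rows, so rows that do not move let the fingers close. It gives the time, the measured TCP pose, the force, the opening and the grip force at its end, in the units of the state.
- read_state(): the state, without advancing time (a new reading comes with each control period).
- capture(name): name is "side" or "top"; returns a dict with "img" (400x640x3 uint8, red, green, blue), "vertical_fov" (degrees; the focal length in pixels is half the picture's height over the tangent of half this angle, whatever the lens; pixels are square), "cx", "cy" (the principal point, pixels), "k1" (the pictures are not rectified: a ray, as slopes to the right and down, at radius r is drawn at 1 + k1 r^2 times it, then the intrinsics apply), "cam_to_world" (4x4, takes a point from camera to world coordinates). Camera axes: x right, y up, looking along -z (the intrinsics and any distortion apply to the point x, -y, -z); pixel columns grow to the right and rows downward; lengths in m; the calibration is good to about 2 mm. A picture is of the moment at which its call begins. There is no depth.
- hand_in(): hands the job in; it is judged then, once.
Trained networks look in the newest picture that a camera, given by its name, has taken for a name from the list of things; names that differ only in an ending like _2 or _b are one class to them, and where a whole thing is asked for, a point or a joint stands for the part that bears it (a point fixed in the world has none). Each returns a list of dicts, best first, with "p" (0 to 1); they miss things now and then, are a little off and sometimes report something else, mostly with a low value. They report only what shows in the picture. A call takes as long as a camera call.
- trace(camera, thing): "pixels" (400x640 bool, what is visible of it) and "bbox" ([left, top, width, height] in pixels, round what is visible of it).
- landmark_of(camera, thing): "point" ([row, column] in pixels: a listed point, or the origin of a listed thing).
The state is a dict: "time_s": time; "joint_positions": joint angles; "qvel": joint speeds; "tau": joint torques, N m; "position": TCP position; "tcp_rot": TCP orientation; "force": force on the tool from outside, world axes, zero at the start; "moment": the same for the moment, N m; "opening": opening from 0.0 (shut) to 1.0 (fully open); "grasp_force": force on a finger pad.
Only numpy, scipy, OpenCV 4.12 (cv2) and the standard library are available. Lean on these libraries where they do the work, as an engineer would, in place of code of your own. Each camera call takes 0.05 s, during which the arm holds its last target. There are 200 camera calls.

## Task

Get the game organiser ready to carry: swing its tilt-out front bin fully shut, then lock it with the turnbutton on top, by pressing the winged head down to its stop, turning it until its hooked arm has come right round in front of the bin's tab, and letting the head spring fully back up. Leave the dice, the glass cup, the tea strainer rest and the peg board where they are.

Things in the scene. Friction and masses are not known exactly. Their poses are not given: they have to be found in the camera images.
- organiser: white plastic case fixed to the table, 240 wide (y), 174 deep (x), 100 mm high; lid folded flat behind it. Origin on the table under the middle of the front face; x to the back, y left, z up. A deck 100 mm high covers its front 90 mm; the turnbutton's vertical axis is 50 mm behind the front face, on the middle line, over a fixed round housing (27 mm radius, top at 116 mm).
- bin (a joint): angle of the grey tilt-out front bin about its hinge, which runs along its lower front edge at 8 mm height on the front face: 0 = fully shut (its front panel upright), growing as the top tilts out towards the robot; at most 0.6 rad. A stiff hinge (about 0.14 N m): it stays where it is left.
- bin_tab (a point): middle of the top edge of the bin's pull tab, on its front surface. The tab stands 24 mm wide, 5 mm thick and 15 mm high on the middle of the bin's 240 mm wide, 5 mm thick front panel; it is 114 mm above the table when shut, 106 mm from the hinge.
- latch_turn (a joint): angle of the turnbutton, anticlockwise from above: 0 to 0.43 rad = parked, hooked steel arm pointing back over the deck; 2.42 = end stop, arm straight forward, hook in front of the bin's tab. With the head up a hidden pin locks it, parked (0 to 0.43) or locked (2.3 to 2.42); in between, the pin keeps the head down even when let go.
- latch_press (a joint): travel of the sprung winged head: 0 = fully up, 0.010 m = pressed down to its stop (about 5 N). The turn is free only when it is down by more than about 8 mm.
- latch_head (a point): middle of the top of the winged head, on the turnbutton's axis, 165 mm above the table when up. The wing is a black upright bar 34 mm long (point x, the way the hooked arm points), 14 mm thick (y), 26 mm high, on a thin stem; its underside is 12 mm above the steel hub when up (18 mm radius, top at 127 mm, does not move down).
- latch_hook (a point): lower end of the turnbutton's hook, 57 mm from the axis, 104 mm above the table. Arm 14 mm wide, underside at 117 mm; hook 6 mm thick, inner side 54 mm from the axis. It just passes round the tab when the bin is shut, and strikes it when the bin is not.
- die1: blue plastic die, 16 mm cube, about 10 g; origin at the centre of its underside; a bystander, on the table left of the bin
- die2: blue plastic die, 16 mm cube, about 10 g; origin at the centre of its underside; a bystander, on the table right of the bin
- die3: blue plastic die, 16 mm cube, about 10 g; origin at the centre of its underside; a bystander, on the organiser's deck, left
- die4: blue plastic die, 16 mm cube, about 10 g; origin at the centre of its underside; a bystander, on the organiser's deck, right
- die5: blue plastic die, 16 mm cube, about 10 g; origin at the centre of its underside; a bystander, on the table by the peg board
- cup: empty clear glass cup, 64 mm across the rim, 85 mm high, standing on the table; origin at the centre of its underside; a bystander
- strainer_rest: steel tea strainer rest: a round dish 72 mm across and 30 mm high with a flat handle; origin at the centre of its underside; a bystander
- peg_board: beechwood peg board 120 x 120 x 20 mm with coloured pegs standing 34 mm out of it; origin at the centre of its underside; a bystander

How it is judged:
By the outcome, as a careful person would: the job done as asked, in the order asked, and still so for the second after the job is handed in, with the robot touching nothing.
It also fails if it takes over 61 s, if anything falls off the work surface, if the arm or the gripper's body presses on something with over 40 N, if the wrist force passes 120 N, or if a joint passes its speed limit or range.

## Working session

There is one attempt and no reset: what is moved stays moved. The work goes in short steps, Python scripts to look and compute and a shell command to move; the robot and the scene stay as the last step left them, time stands still between calls to the robot, and variables do not carry over. Pictures are saved under pics/ and viewed, at most 10 in all, crops included, and the job is handed in when it is done.

```bash
mkdir -p pics; ls; cat > h.py <<'E'
import numpy as np, cv2
from rig import *
def ray(c,rc):
    f=200/np.tan(np.radians(c["vertical_fov"])/2)
    K=np.array([[f,0,c["cx"]],[0,f,c["cy"]],[0,0,1.]])
    p=cv2.undistortPoints(np.array([[[rc[1],rc[0]]]],float),K,np.array([c["k1"],0,0,0.]))[0,0]
    M=np.array(c["cam_to_world"]); d=M[:3,:3]@np.array([p[0],-p[1],-1]); return M[:3,3],d
def atz(c,rc,z):
    o,d=ray(c,rc); return o+d*(z-o[2])/d[2]
def tri(r1,r2):
    (a,u),(b,v)=r1,r2
    s=np.linalg.lstsq(np.c_[u,-v],b-a,rcond=None)[0]
    p,q=a+s[0]*u,b+s[1]*v
    return (p+q)/2,np.linalg.norm(p-q)
def proj(c,P):
    f=200/np.tan(np.radians(c["vertical_fov"])/2)
    M=np.linalg.inv(np.array(c["cam_to_world"])); q=M[:3,:3]@np.array(P)+M[:3,3]
    s=np.array([q[0],-q[1]])/-q[2]; s=s*(1+c["k1"]*(s@s)); return (s[1]*f+c["cy"],s[0]*f+c["cx"])
def save(c,n): cv2.imwrite("pics/"+n+".png",np.ascontiguousarray(c["img"][:,:,::-1]))
E
python3 - <<'E'
from h import *
np.set_printoptions(precision=4,suppress=True)
S=capture("side");T=capture("top");save(S,"s0");save(T,"t0")
cv2.imwrite("pics/both.png",cv2.resize(np.vstack([S["img"],T["img"]])[:,:,::-1],(480,600)))
for c,n in((S,"side"),(T,"top")): print(n,np.array(c["cam_to_world"])[:3],c["vertical_fov"],c["k1"])
for t,z in dict(organiser=0,bin_tab=.11,latch_head=.165,latch_hook=.104,die1=0,die2=0,die3=.1,die4=.1,die5=0,cup=0,strainer_rest=0,peg_board=0).items():
    a=landmark_of("side",t);b=landmark_of("top",t)
    print(t,[(np.round(x["point"]),round(x["p"],2),atz(S,x["point"],z)) for x in a[:3]],[(np.round(x["point"]),round(x["p"],2),atz(T,x["point"],z)) for x in b[:3]])
    if a and b: print("   tri",tri(ray(S,a[0]["point"]),ray(T,b[0]["point"])))
s=read_state(); print(s["time_s"],s["position"],s["tcp_rot"],s["force"],tips_ahead)
E
```

```text
pics
side [[ 0.9995  0.0263 -0.0199  0.5268]
 [-0.0323  0.6536 -0.7562 -0.8934]
 [-0.0069  0.7564  0.6541  0.8978]] 49.91621723007827 0.03166933557526306
top [[-0.0058  0.9785 -0.2062  0.346 ]
 [-1.     -0.0063 -0.0016  0.0414]
 [-0.0029  0.2062  0.9785  1.1984]] 57.21759982473776 -0.03135464397316142
organiser [(array([252., 335.]), 0.65, array([ 0.5938, -0.0858,  0.    ]))] [(array([204., 352.]), 0.89, array([ 0.6026, -0.0808,  0.    ]))]
   tri (array([ 0.5986, -0.0816, -0.003 ]), np.float64(0.009246039436723018))
bin_tab [(array([229., 323.]), 0.84, array([ 0.5608, -0.105 ,  0.11  ])), (array([302., 339.]), 0.75, array([ 0.5853, -0.3297,  0.11  ]))] [(array([211., 362.]), 0.81, array([ 0.5557, -0.1004,  0.11  ]))]
   tri (array([ 0.5588, -0.1008,  0.1052]), np.float64(0.004378218729968414))
latch_head [(array([202., 357.]), 0.4, array([ 0.6488, -0.0652,  0.165 ]))] [(array([176., 356.]), 0.43, array([ 0.6493, -0.0788,  0.165 ]))]
   tri (array([ 0.6466, -0.0775,  0.1757]), np.float64(0.0008258110756886975))
latch_hook [(array([207., 365.]), 0.55, array([ 0.6801, -0.0163,  0.104 ]
[... 2805 characters left out ...]
-0.4014, -0.01  ]), np.float64(0.0007209094378585061))
strainer_rest [(array([372., 366.]), 0.57, array([ 0.6398, -0.4334,  0.    ]))] [(array([188., 455.]), 0.89, array([ 0.6558, -0.4318,  0.    ]))]
   tri (array([ 0.6476, -0.432 ,  0.0008]), np.float64(0.01574887422970359))
peg_board [(array([142., 328.]), 0.73, array([0.6045, 0.4679, 0.    ])), (array([362., 300.]), 0.36, array([ 0.4965, -0.4053,  0.    ]))] [(array([201., 185.]), 0.78, array([0.6138, 0.4792, 0.    ]))]
   tri (array([ 0.6101,  0.4805, -0.0066]), np.float64(0.010287407959502249))
1.3 [ 0.1642 -0.603   0.2416] [[ 0.9649  0.2627  0.    ]
 [ 0.2627 -0.9649 -0.    ]
 [ 0.      0.     -1.    ]] [ 0.0292  0.5281 -0.1835] 0.019
```

View crops.

```bash
python3 - <<'E'
import cv2
t=cv2.imread("pics/t0.png")[120:280,250:470];s=cv2.imread("pics/s0.png")[130:330,250:450]
cv2.imwrite("pics/tc.png",cv2.resize(t,(792,576),interpolation=cv2.INTER_CUBIC))
cv2.imwrite("pics/sc.png",cv2.resize(s,(600,600),interpolation=cv2.INTER_CUBIC))
E
```

```text
(no output)
```

View pics/tc.png

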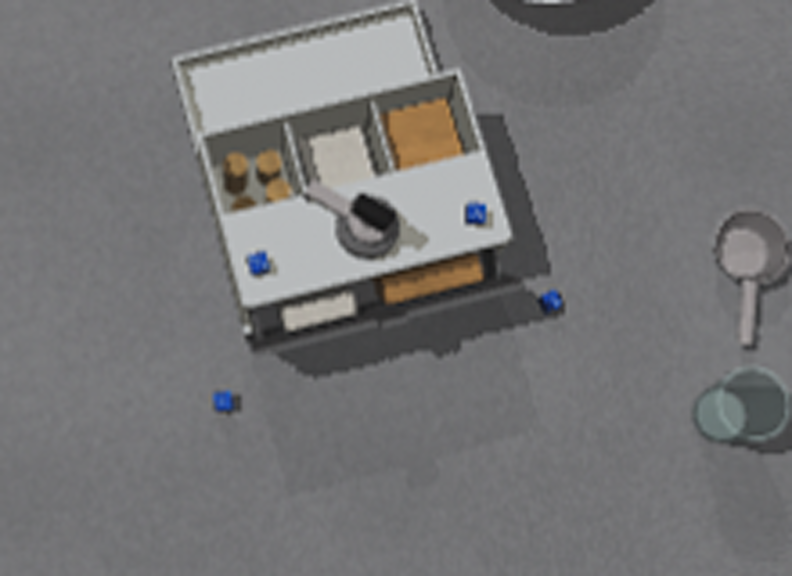

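View pics/sc.png

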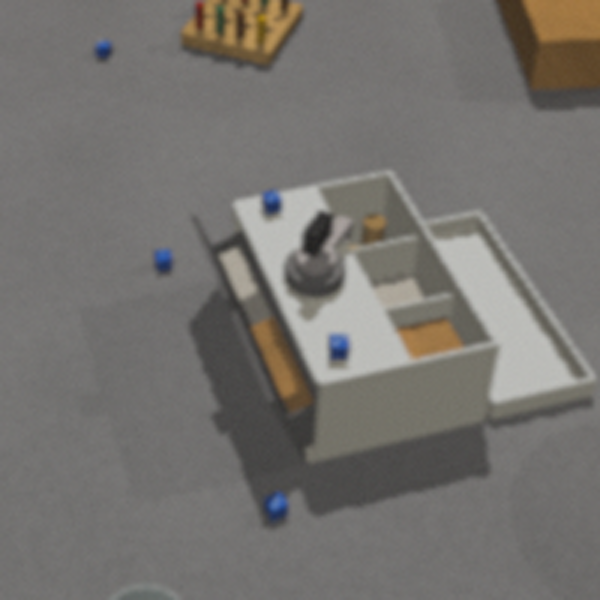

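View pics/both.png

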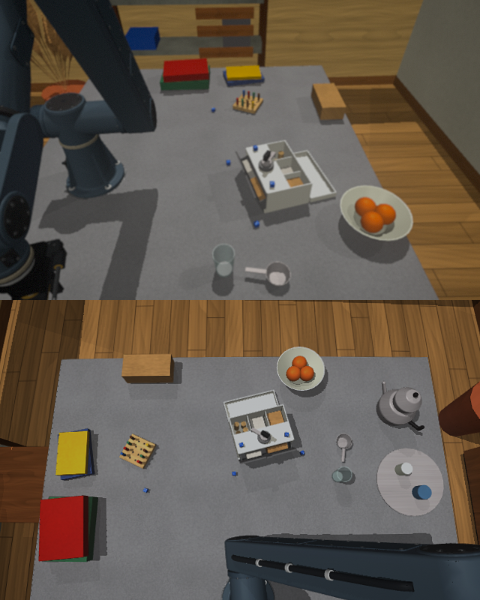

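```bash
cat > fit.py <<'E'
from h import *
from scipy.optimize import least_squares
np.set_printoptions(precision=4,suppress=True)
T=capture("top");S=capture("side")
H=[0,.1];
obs=[(T,(0,.12,.1),(204.7,317.5)),(T,(0,-.12,.1),(187.5,391.7)),(T,(.174,-.12,.1),(139.4,377.8)),(T,(.174,.12,.1),(157.5,305.6)),
(S,(0,.12,.1),(197.7,328.3)),(S,(0,-.12,.1),(258.3,357.3)),(S,(.174,-.12,.1),(245.7,415)),(S,(.174,.12,.1),(187.3,380.7)),(S,(0,-.12,0),(282.7,352.7))]
def W(v,p): 
    c,s=np.cos(v[2]),np.sin(v[2]); return np.array([v[0]+c*p[0]-s*p[1],v[1]+s*p[0]+c*p[1],p[2]+(v[3] if len(v)>3 else 0)])
def res(v,o=obs): return np.concatenate([np.array(proj(c,W(v,p)))-q for c,p,q in o])
v=least_squares(res,[.6,-.08,.2,0.]).x
print("pose",v); print(res(v).reshape(-1,2))
for o in(obs[:4],obs[4:]): print(least_squares(lambda u:res(u,o),[.6,-.08,.2]).x)
c,s=np.cos(v[2]),np.sin(v[2]);R=np.array([[c,-s],[s,c]])
print("axis",W(v,(.05,0,.165)))
def loc(p): return R.T@(np.array(p)[:2]-v[:2])
for t,z in(("bin_tab",.105),("latch_head",.165),("latch_hook",.104)):
    for cam,n in((T,"top"),(S,"side")):
        for x in landmark_of(n,t)[:1]: print(t,n,x["p"],loc(atz(cam,x["point"],z)))
E
python3 fit.py
```

```text
pose [ 0.6023 -0.081   0.2437 -0.0042]
[[ 1.9235 -0.1899]
 [ 0.3886  0.4492]
 [-2.4919 -1.4075]
 [-3.0077 -1.9357]
 [ 0.2232 -2.7765]
 [ 1.0807 -3.7687]
 [-0.8326  3.6796]
 [-0.2202  1.6155]
 [ 2.2636 -0.9717]]
[ 0.5985 -0.0822  0.2349]
[ 0.603  -0.0824  0.2477]
axis [ 0.6508 -0.0689  0.1608]
bin_tab top 0.59 [-0.043 -0.007]
bin_tab side 0.86 [-0.0461 -0.0061]
latch_head top 0.61 [ 0.0528 -0.0028]
latch_head side 0.58 [ 0.0421 -0.0036]
latch_hook top 0.77 [0.0871 0.0287]
latch_hook side 0.75 [0.0899 0.0469]
```

```bash
cat >> fit.py <<'E'
print("---- depth free")
def res2(u,o=obs): return np.concatenate([np.array(proj(c,W(u[:3],(p[0]*u[3],p[1],p[2]))))-q for c,p,q in o])
for o in (obs,obs[:4],obs[4:]):
    u=least_squares(res2,[.6,-.08,.2,1.],args=(o,)).x; print(u,W(u[:3],(.05,0,.165))); print(res2(u,o).round(1))
E
python3 fit.py | sed -n '/free/,$p'
```

```text
---- depth free
[ 0.6079 -0.0808  0.235   0.9077] [ 0.6566 -0.0691  0.165 ]
[-0.5 -0.4 -1.4  0.7  0.1  0.6 -0.9 -0.5 -1.1 -0.4 -0.1 -1.8 -0.3  0.1
 -0.2 -0.9  1.2  0.9]
[ 0.6051 -0.0807  0.2362  0.9164] [ 0.6537 -0.069   0.165 ]
[ 0.5 -0.4 -0.6  0.7  0.5  0.4 -0.4 -0.7]
[ 0.6095 -0.0806  0.2303  0.9029] [ 0.6581 -0.0691  0.165 ]
[-1.2  0.3 -0.1 -1.4 -0.1  0.3 -0.1 -0.4  1.2  1.3]
```

```bash
R='{"tx":2.95,"ty":-2.1,"jaw":0}'; python3 -m jog '[{"tx":2.95,"ty":-2.1,"roll":0.03,"jaw":0},{"tx":2.95,"ty":-2.1,"jaw":0},{"tx":2.95,"ty":-2.1,"jaw":0},{"tx":2.95,"ty":-2.1,"jaw":0},{"tx":2.95,"ty":-2.1,"jaw":0},{"tx":2.95,"ty":-2.1,"jaw":0},{"tx":2.95,"ty":-2.1,"jaw":0},{"tx":2.95,"ty":-2.1,"jaw":0}]'; python3 -m jog '[{"tx":2.95,"ty":-2.1,"jaw":0},{"tx":2.95,"ty":-2.1,"jaw":0},{"tx":2.95,"ty":-2.1,"jaw":0},{"tx":2.95,"ty":-2.1,"jaw":0},{"tx":2.95,"ty":-2.1,"jaw":0},{"tx":2.95,"ty":-2.1,"jaw":0},{"tx":2.95,"ty":-2.1,"jaw":0},{"tx":2.95,"ty":-2.1,"jaw":0}]'; python3 -c "
from rig import *
s=read_state();print(s['joint_positions'],s['position'],s['tcp_rot'])"
```

```text
[-8.49956576e+01  3.02233389e+01  8.20876191e+01 -6.97947450e-04
  6.76891433e+01 -1.02286959e+01] [ 0.16422456 -0.60301541  0.24155063] [[ 9.64863933e-01  2.62750052e-01 -1.13809010e-05]
 [ 2.62750052e-01 -9.64863933e-01  7.79186940e-07]
 [-1.07762895e-05 -3.74214169e-06 -1.00000000e+00]]$[0]: bad value
$[0]: bad value
```

```bash
python3 -m jog '[{"tx":2.95,"ty":-2.1,"tz":0.0,"roll":0.03,"jaw":0.0}]'; python3 -m jog --help | head -30
```

```text
time_s: 2.2
position: [0.1852, -0.5786, 0.2417]
tcp_rot: [[0.973, 0.229, -0.001], [0.229, -0.973, -0.005], [-0.002, 0.005, -1.0]]
force: [0.8, -0.0, 0.3]
opening: 0.963
grasp_force: 0.0invalid input: not JSON, or not a number
```

```bash
python3 -m jog '[{"tx":2.9,"ty":-2.2,"tz":0,"roll":0,"jaw":0},{"tx":2.9,"ty":-2.2,"tz":0,"roll":0,"jaw":0},{"tx":2.9,"ty":-2.2,"tz":0,"roll":0,"jaw":0},{"tx":2.9,"ty":-2.2,"tz":0,"roll":0,"jaw":0},{"tx":2.9,"ty":-2.2,"tz":0,"roll":0,"jaw":0},{"tx":2.9,"ty":-2.2,"tz":0,"roll":0,"jaw":0},{"tx":2.9,"ty":-2.2,"tz":0,"roll":0,"jaw":0},{"tx":2.9,"ty":-2.2,"tz":0,"roll":0,"jaw":0}]' && python3 -m jog '[{"tx":2.9,"ty":-2.2,"tz":0,"roll":0,"jaw":0},{"tx":2.9,"ty":-2.2,"tz":0,"roll":0,"jaw":0},{"tx":2.9,"ty":-2.2,"tz":0,"roll":0,"jaw":0},{"tx":2.9,"ty":-2.2,"tz":0,"roll":0,"jaw":0},{"tx":2.9,"ty":-2.2,"tz":0,"roll":0,"jaw":0},{"tx":2.9,"ty":-2.2,"tz":0,"roll":0,"jaw":0},{"tx":0,"ty":0,"tz":0,"roll":0,"jaw":0},{"tx":0,"ty":0,"tz":0,"roll":0,"jaw":0}]'; python3 - <<'E'
from h import *
s=read_state();print(s['joint_positions'])
S=capture("side");T=capture("top")
cv2.imwrite("pics/b1.png",np.vstack([cv2.resize(T["img"][120:280,230:470],(450,300)),cv2.resize(S["img"][130:330,200:500],(450,300))])[:,:,::-1])
E
```

```text
time_s: 3.0
position: [0.3725, -0.3486, 0.2418]
tcp_rot: [[0.972, 0.233, 0.0], [0.233, -0.972, -0.0], [0.0, 0.001, -1.0]]
force: [1.1, -0.4, 0.2]
opening: 0.263
grasp_force: 0.0
time_s: 3.8
position: [0.5102, -0.1801, 0.2415]
tcp_rot: [[0.972, 0.236, -0.0], [0.236, -0.972, -0.0], [-0.0, 0.0, -1.0]]
force: [-0.2, 0.9, 0.7]
opening: 0.005
grasp_force: 0.0
[-3.12649542e+01  2.37665915e+01  9.41726060e+01 -3.20924832e-02
  6.20593163e+01  4.51087571e+01]
```

View pics/b1.png

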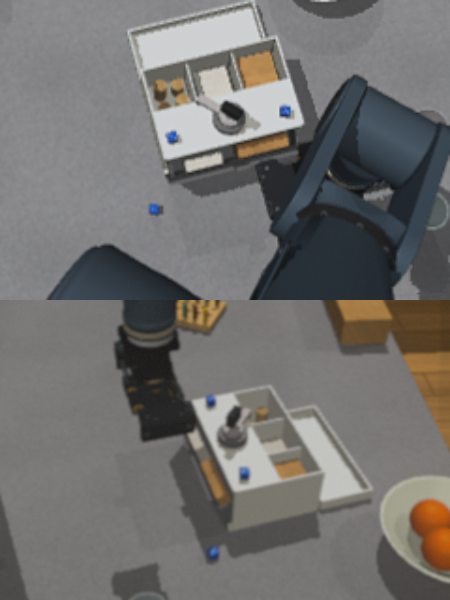

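```bash
python3 -m jog '[{"tx":1.0,"ty":-0.8,"tz":0,"roll":0,"jaw":0},{"tx":1.0,"ty":-0.8,"tz":0,"roll":0,"jaw":0},{"tx":0,"ty":0,"tz":3.7,"roll":0,"jaw":0},{"tx":0,"ty":0,"tz":3.7,"roll":0,"jaw":0},{"tx":0,"ty":0,"tz":3.7,"roll":0,"jaw":0},{"tx":0,"ty":0,"tz":3.7,"roll":0,"jaw":0},{"tx":0,"ty":0,"tz":0,"roll":0,"jaw":0},{"tx":0,"ty":0,"tz":0,"roll":0,"jaw":0}]' && python3 -m jog '[{"tx":0.9,"ty":0,"tz":0,"roll":0,"jaw":0},{"tx":0.9,"ty":0,"tz":0,"roll":0,"jaw":0},{"tx":0.9,"ty":0,"tz":0,"roll":0,"jaw":0},{"tx":0.9,"ty":0,"tz":0,"roll":0,"jaw":0},{"tx":0.9,"ty":0,"tz":0,"roll":0,"jaw":0},{"tx":0.9,"ty":0,"tz":0,"roll":0,"jaw":0},{"tx":0.9,"ty":0,"tz":0,"roll":0,"jaw":0},{"tx":0,"ty":0,"tz":0,"roll":0,"jaw":0}]'
```

```text
time_s: 4.7
position: [0.5259, -0.1603, 0.0935]
tcp_rot: [[0.972, 0.234, -0.001], [0.234, -0.972, 0.001], [-0.001, -0.001, -1.0]]
force: [1.0, -0.4, -0.7]
opening: 0.007
grasp_force: 0.0
time_s: 5.5
position: [0.5884, -0.1454, 0.0935]
tcp_rot: [[0.972, 0.234, 0.002], [0.234, -0.972, -0.0], [0.001, 0.001, -1.0]]
force: [-0.7, -0.3, 0.9]
opening: 0.001
grasp_force: 0.0
```

```bash
python3 -m jog '[{"tx":0.4,"ty":0,"tz":0,"roll":0,"jaw":0},{"tx":0.4,"ty":0,"tz":0,"roll":0,"jaw":0},{"tx":0.3,"ty":0,"tz":0,"roll":0,"jaw":0},{"tx":0.3,"ty":0,"tz":0,"roll":0,"jaw":0},{"tx":0,"ty":0,"tz":0,"roll":0,"jaw":0}]' ; for i in 1 2; do python3 -m jog '[{"tx":0.2,"ty":0,"tz":0,"roll":0,"jaw":0},{"tx":0.2,"ty":0,"tz":0,"roll":0,"jaw":0},{"tx":0,"ty":0,"tz":0,"roll":0,"jaw":0}]' | sed -n '2p;4p'; done
```

```text
time_s: 6.0
position: [0.6002, -0.1423, 0.0934]
tcp_rot: [[0.972, 0.234, -0.001], [0.234, -0.972, 0.0], [-0.001, -0.001, -1.0]]
force: [-2.2, 0.1, 0.3]
opening: 0.006
grasp_force: 1.1
position: [0.6005, -0.1423, 0.0934]
force: [-10.4, -3.3, 6.2]
position: [0.6007, -0.1421, 0.0934]
force: [-16.9, -8.6, 11.1]
```

```bash
python3 -m jog '[{"tx":-2,"ty":0,"tz":0,"roll":0,"jaw":0},{"tx":-3,"ty":0,"tz":0,"roll":0,"jaw":0},{"tx":0,"ty":0,"tz":-4,"roll":0,"jaw":0},{"tx":0,"ty":0,"tz":-4,"roll":0,"jaw":0},{"tx":-3,"ty":2,"tz":-4,"roll":0,"jaw":0},{"tx":-3,"ty":3,"tz":0,"roll":0,"jaw":0},{"tx":0,"ty":0,"tz":0,"roll":0,"jaw":0},{"tx":0,"ty":0,"tz":0,"roll":0,"jaw":0}]' | sed -n '2p;4p'; python3 - <<'E'
from h import *
np.set_printoptions(precision=4,suppress=True)
S=capture("side");T=capture("top")
a=landmark_of("side","bin_tab");b=landmark_of("top","bin_tab")
for x in a[:2]: print(x, atz(S,x["point"],.114))
for x in b[:2]: print(x, atz(T,x["point"],.114))
if a and b: print(tri(ray(S,a[0]["point"]),ray(T,b[0]["point"])))
cv2.imwrite("pics/b2.png",np.vstack([cv2.resize(T["img"][140:230,290:425],(450,300),interpolation=2),cv2.resize(S["img"][180:280,290:440],(450,300),interpolation=2)])[:,:,::-1])
E
```

```text
position: [0.515, -0.2139, 0.211]
force: [-0.2, -0.6, -0.5]
{'point': [198.1, 359.2], 'p': 0.9} [ 0.5952 -0.0918  0.114 ]
```

View pics/b2.png

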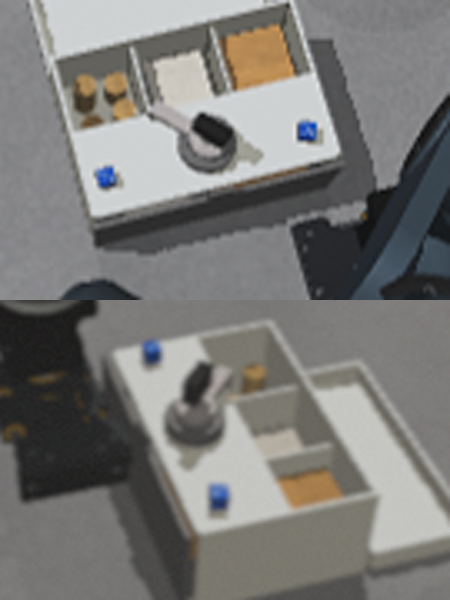

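```bash
python3 - <<'E'
from h import *
S=capture("side");T=capture("top")
v=(.606,-.081,.235);c,s=np.cos(v[2]),np.sin(v[2])
W=lambda x,y,z:(v[0]+c*x-s*y,v[1]+s*x+c*y,z)
def crop(C,r0,c0,h,w,k):
    im=cv2.resize(C["img"][r0:r0+h,c0:c0+w],None,fx=k,fy=k,interpolation=cv2.INTER_CUBIC)[:,:,::-1].copy()
    for col,x,z in(((0,255,0),0,.1),((0,0,255),-.091*np.sin(.1),.008+.091*np.cos(.1)),((255,255,0),0,.008)):
        for y in(.12,.06,0,-.06,-.12):
            r,q=proj(C,W(x,y,z)); cv2.circle(im,(int((q-c0+.5)*k),int((r-r0+.5)*k)),3,col,1)
    return im
a=crop(T,170,305,50,100,8); b=crop(S,185,310,105,60,5)
cv2.imwrite("pics/c1.png",a);
b=cv2.resize(b,None,fx=1.1,fy=1.1);cv2.imwrite("pics/c2.png",b)
E
```

```text
(no output)
```

View pics/c1.png

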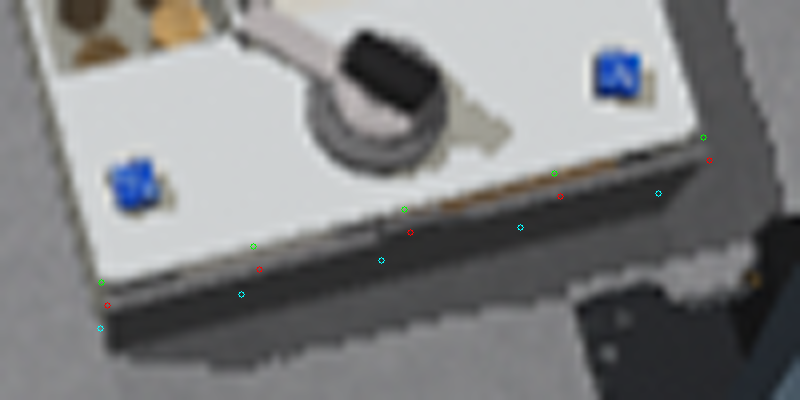

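View pics/c2.png

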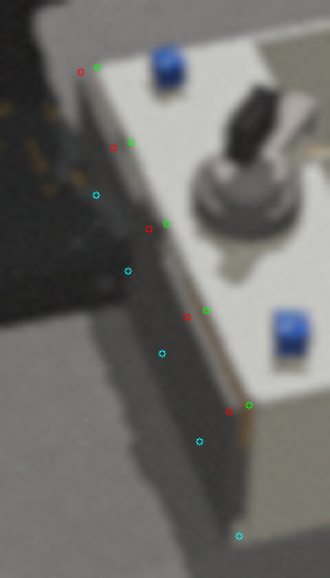

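```bash
python3 - <<'E'
from h import *
T=capture("top")
for z in(.25,.28,.31):
    p=atz(T,(206.2,377),z);d=p[:2]-np.array([.515,-.2139]);print(z,.9725*d[0]+.2328*d[1],-.2328*d[0]+.9725*d[1])
E
python3 -m jog '[{"tx":1.5,"ty":-2.7,"tz":0,"roll":0,"jaw":0},{"tx":1.5,"ty":-2.7,"tz":0,"roll":0,"jaw":0},{"tx":1.4,"ty":-2.7,"tz":0,"roll":0,"jaw":0},{"tx":1.5,"ty":-2.7,"tz":0,"roll":0,"jaw":0},{"tx":0,"ty":0,"tz":4,"roll":0,"jaw":0},{"tx":0,"ty":0,"tz":4,"roll":0,"jaw":0},{"tx":0,"ty":0,"tz":1.05,"roll":0,"jaw":0},{"tx":0,"ty":0,"tz":0,"roll":0,"jaw":0}]'
```

```text
0.25 0.047441542786990365 0.08369455722937029
0.28 0.04262252176747516 0.09014514811487588
0.31 0.037803500747960087 0.09659573900038153
time_s: 8.55
position: [0.5459, -0.0935, 0.1185]
tcp_rot: [[0.972, 0.234, -0.004], [0.234, -0.972, 0.002], [-0.004, -0.003, -1.0]]
force: [-0.4, 0.1, -0.2]
opening: 0.003
grasp_force: 0.0
```

```bash
python3 -m jog '[{"tx":1.0,"ty":0,"tz":-0.2,"roll":0,"jaw":0},{"tx":1.0,"ty":0,"tz":0,"roll":0,"jaw":0},{"tx":1.0,"ty":0,"tz":0,"roll":0,"jaw":0},{"tx":1.0,"ty":0,"tz":0,"roll":0,"jaw":0},{"tx":0,"ty":0,"tz":0,"roll":0,"jaw":0}]' | sed -n '2p;4p'; for i in 1 2 3; do python3 -m jog '[{"tx":0.2,"ty":0,"tz":0,"roll":0,"jaw":0},{"tx":0.2,"ty":0,"tz":0,"roll":0,"jaw":0},{"tx":0,"ty":0,"tz":0,"roll":0,"jaw":0}]' | sed -n '2p;4p'; done; python3 -c "
from rig import *;print(read_state()['moment'])"
```

```text
position: [0.5858, -0.0852, 0.123]
force: [-2.9, -1.9, 2.4]
position: [0.5862, -0.085, 0.1228]
force: [-9.9, -5.6, 8.6]
position: [0.5865, -0.0848, 0.1228]
force: [-17.2, -9.3, 13.8]
position: [0.5868, -0.0847, 0.1228]
force: [-23.2, -12.0, 17.8]
[-2.14255963  4.05809263  0.03995896]
```

```bash
python3 -m jog '[{"tx":-2,"ty":0,"tz":0,"roll":0,"jaw":0},{"tx":-3,"ty":0,"tz":-1,"roll":0,"jaw":0},{"tx":-3,"ty":0,"tz":-4,"roll":0,"jaw":0},{"tx":-4,"ty":0,"tz":-4,"roll":0,"jaw":0},{"tx":-4,"ty":0,"tz":-4,"roll":0,"jaw":0},{"tx":-4,"ty":0,"tz":0,"roll":0,"jaw":1},{"tx":-2,"ty":0,"tz":0,"roll":0,"jaw":1},{"tx":0,"ty":0,"tz":0,"roll":0,"jaw":1}]' | sed -n '2p;4p'; python3 - <<'E'
from h import *
np.set_printoptions(precision=4,suppress=True)
S=capture("side");T=capture("top");save(S,"s3");save(T,"t3")
v=(.606,-.081);c,s=np.cos(.235),np.sin(.235)
L=lambda p:(round(c*(p[0]-v[0])+s*(p[1]-v[1]),4),round(-s*(p[0]-v[0])+c*(p[1]-v[1]),4))
print("deck rear-left",L(atz(T,(179.4,312.5),.1)),"deck front-left",L(atz(T,(205.4,317.2),.1)),"housing",L(atz(T,(185,351.9),.108)))
for n,C in(("top",T),("side",S)):
  for t,z in(("bin_tab",.114),("latch_head",.165),("latch_hook",.104)):
    for x in landmark_of(n,t)[:1]: print(n,t,x["p"],L(atz(C,x["point"],z)))
  for t in("latch_press","bin","latch_turn"):
    for x in trace(n,t)[:2]:
      r,q=np.nonzero(x["pixels"]); print(n,t,x["p"],x["bbox"],r.mean(),q.mean())
  sub=C["img"].astype(int); 
  for x in landmark_of(n,"latch_head")[:1]:
    r0,q0=map(int,x["point"]); w=(slice(r0-14,r0+15),slice(q0-14,q0+15)); m=(sub[w].max(2)<55)
    r,q=np.nonzero(m); ce=(r.mean()+r0-14,q.mean()+q0-14)
    w2=np.cov(q,r); print(n,"wing px",m.sum(),ce,L(atz(C,ce,.154)))
a=cv2.resize(T["img"][165:215,305:405],None,fx=8,fy=6,interpolation=2);b=cv2.resize(S["img"][185:290,315:425],None,fx=3.6,fy=2.8,interpolation=2)
b=cv2.copyMakeBorder(b,0,0,0,800-b.shape[1],cv2.BORDER_CONSTANT)
cv2.imwrite("pics/d1.png",np.vstack([a,b])[:600,:,::-1])
E
```

```text
position: [0.3909, -0.1311, 0.2437]
force: [-0.5, 0.2, -0.3]
deck rear-left (np.float64(0.0819), np.float64(0.1149)) deck front-left (np.float64(-0.0017), np.float64(0.1205)) housing (np.float64(0.0334), np.float64(0.002))
top bin_tab 0.85 (np.float64(-0.0171), np.float64(-0.0037))
top latch_head 0.45 (np.float64(0.0467), np.float64(-0.0054))
top latch_hook 0.46 (np.float64(0.0729), np.float64(0.0439))
top latch_press 0.49 [347.8, 175.6, 11.0, 8.4] 179.5 352.80645161290323
top bin 0.7 [320.8, 190.9, 71.3, 23.7] 200.7439446366782 353.74221453287197
top latch_turn 0.65 [345.7, 173.5, 12.8, 10.3] 179.36904761904762 352.98809523809524
top latch_turn 0.61 [336.4, 171.9, 24.4, 19.8] 179.48223350253807 348.60913705583755
top wing px 72 (np.float64(178.61111111111111), np.float64(353.52777777777777)) (np.float64(0.0402), np.float64(-0.0003))
side bin_tab 0.86 (np.float64(-0.0147), np.float64(-0.0092))
side latch_head 0.53 (np.float64(0.0385), np.float64(-0.0008))
side latch_hook 0.66 (np.float64(0.0826), np.float64(0.0469))
side latch_press 0.68 [351.3, 199.2, 10.7, 18.2] 207.65942028985506 355.10869565217394
side bin 0.98 [323.4, 200.1, 31.4, 83.1] 241.95820895522388 339.2308457711443
side latch_turn 0.57 [347.4, 199.6, 17.4, 21.7] 210.5082644628099 356.5330578512397
side wing px 55 (np.float64(208.05454545454546), np.float64(355.41818181818184)) (np.float64(0.0394), np.float64(-0.0033))
```

View pics/d1.png

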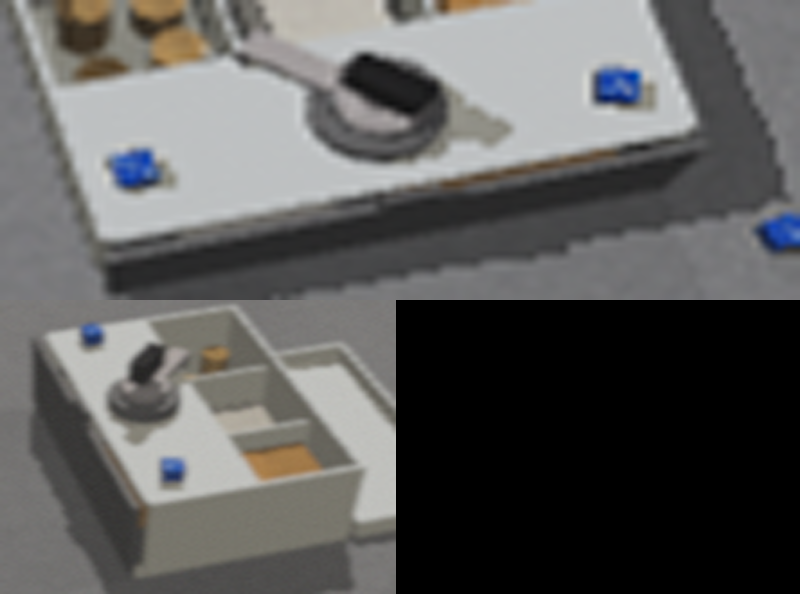

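```bash
python3 -m jog '[{"tx":0,"ty":0,"tz":0,"roll":-0.135,"jaw":1},{"tx":0,"ty":0,"tz":0,"roll":-0.135,"jaw":1},{"tx":0,"ty":0,"tz":0,"roll":-0.135,"jaw":1},{"tx":0,"ty":0,"tz":0,"roll":-0.135,"jaw":1},{"tx":0,"ty":0,"tz":0,"roll":-0.135,"jaw":1},{"tx":0,"ty":0,"tz":0,"roll":-0.135,"jaw":1},{"tx":0,"ty":0,"tz":0,"roll":0,"jaw":1}]' && python3 -m jog '[{"tx":2.95,"ty":3.18,"tz":0,"roll":0,"jaw":1},{"tx":2.95,"ty":3.18,"tz":0,"roll":0,"jaw":1},{"tx":2.95,"ty":3.18,"tz":0,"roll":0,"jaw":1},{"tx":2.95,"ty":3.18,"tz":0,"roll":0,"jaw":1},{"tx":2.95,"ty":3.18,"tz":0,"roll":0,"jaw":1},{"tx":2.95,"ty":3.18,"tz":0,"roll":0,"jaw":1},{"tx":0,"ty":0,"tz":0,"roll":0,"jaw":1},{"tx":0,"ty":0,"tz":0,"roll":0,"jaw":1}]'; python3 -c "
from rig import *;print(read_state()['joint_positions'])"
```

```text
time_s: 12.25
position: [0.3926, -0.1313, 0.2429]
tcp_rot: [[0.502, 0.865, 0.0], [0.865, -0.502, 0.0], [0.0, -0.0, -1.0]]
force: [0.9, 1.1, 0.0]
opening: 1.0
grasp_force: 0.0
time_s: 13.05
position: [0.6464, -0.0733, 0.2419]
tcp_rot: [[0.502, 0.865, -0.002], [0.865, -0.502, 0.0], [-0.001, -0.002, -1.0]]
force: [-0.0, 0.6, 0.3]
opening: 1.0
grasp_force: 0.0
[-1.62898243e+01  3.22627452e+01  7.80608354e+01 -1.67581560e-02
  6.97795703e+01  1.38585049e+01]
```

```bash
python3 -m jog '[{"tx":0,"ty":0,"tz":2,"roll":0,"jaw":1},{"tx":0,"ty":0,"tz":2,"roll":0,"jaw":1},{"tx":0,"ty":0,"tz":2,"roll":0,"jaw":1},{"tx":0,"ty":0,"tz":1.9,"roll":0,"jaw":1},{"tx":0,"ty":0,"tz":0,"roll":0,"jaw":0.4},{"tx":0,"ty":0,"tz":0,"roll":0,"jaw":0.4},{"tx":0,"ty":0,"tz":0,"roll":0,"jaw":0.4},{"tx":0,"ty":0,"tz":0,"roll":0,"jaw":0.4}]' && python3 -m jog '[{"tx":0,"ty":0,"tz":0,"roll":0,"jaw":0.3},{"tx":0,"ty":0,"tz":0,"roll":0,"jaw":0.2},{"tx":0,"ty":0,"tz":0,"roll":0,"jaw":0.1},{"tx":0,"ty":0,"tz":0,"roll":0,"jaw":0.1},{"tx":0,"ty":0,"tz":0,"roll":0,"jaw":0},{"tx":0,"ty":0,"tz":0,"roll":0,"jaw":0},{"tx":0,"ty":0,"tz":0,"roll":0,"jaw":0}]'; python3 -c "
from rig import *;print(read_state()['moment'])"
```

```text
time_s: 13.85
position: [0.647, -0.0741, 0.1654]
tcp_rot: [[0.502, 0.865, 0.002], [0.865, -0.502, -0.001], [0.001, 0.002, -1.0]]
force: [-0.3, 0.5, 1.0]
opening: 0.72
grasp_force: 0.0
time_s: 14.55
position: [0.6444, -0.0729, 0.1633]
tcp_rot: [[0.501, 0.865, -0.005], [0.865, -0.501, 0.002], [-0.001, -0.005, -1.0]]
force: [-4.4, 1.5, 1.8]
opening: 0.161
grasp_force: 30.0
[ 0.25803216  0.73987709 -0.02807896]
```

```bash
python3 -m jog '[{"tx":0,"ty":-0.25,"tz":0.3,"roll":0,"jaw":0},{"tx":0,"ty":0,"tz":0.3,"roll":0,"jaw":0},{"tx":0,"ty":0,"tz":0.3,"roll":0,"jaw":0},{"tx":0,"ty":0,"tz":0.2,"roll":0,"jaw":0},{"tx":0,"ty":0,"tz":0,"roll":0,"jaw":0}]'; python3 -c "
from rig import *;print(read_state()['moment'])"
```

```text
time_s: 15.05
position: [0.6442, -0.0727, 0.1538]
tcp_rot: [[0.501, 0.865, -0.0], [0.865, -0.501, -0.0], [-0.0, -0.0, -1.0]]
force: [-5.0, 0.4, 8.0]
opening: 0.158
grasp_force: 30.0
[0.03545888 0.93575    0.02526733]
```

```bash
python3 -m jog '[{"tx":0,"ty":0,"tz":0.1,"roll":-0.1,"jaw":0},{"tx":0,"ty":0,"tz":0,"roll":-0.1,"jaw":0},{"tx":0,"ty":0,"tz":0,"roll":-0.1,"jaw":0},{"tx":0,"ty":0,"tz":0,"roll":-0.1,"jaw":0},{"tx":0,"ty":0,"tz":0,"roll":-0.1,"jaw":0},{"tx":0,"ty":0,"tz":0,"roll":-0.1,"jaw":0},{"tx":0,"ty":0,"tz":0,"roll":0,"jaw":0}]'; python3 -c "
from rig import *;print(read_state()['moment'])"
```

```text
time_s: 15.75
position: [0.6453, -0.073, 0.1537]
tcp_rot: [[-0.077, 0.997, 0.003], [0.997, 0.077, -0.001], [-0.001, 0.003, -1.0]]
force: [-4.2, 0.3, 10.0]
opening: 0.16
grasp_force: 30.0
[0.08459551 0.65734004 0.03625892]
```

```bash
python3 -m jog '[{"tx":0,"ty":0,"tz":0,"roll":-0.13,"jaw":0},{"tx":0,"ty":0,"tz":0,"roll":-0.13,"jaw":0},{"tx":0,"ty":0,"tz":0,"roll":-0.13,"jaw":0},{"tx":0,"ty":0,"tz":0,"roll":-0.13,"jaw":0},{"tx":0,"ty":0,"tz":0,"roll":-0.13,"jaw":0},{"tx":0,"ty":0,"tz":0,"roll":-0.13,"jaw":0},{"tx":0,"ty":0,"tz":0,"roll":-0.13,"jaw":0},{"tx":0,"ty":0,"tz":0,"roll":0,"jaw":0}]'; python3 - <<'E'
from h import *
s=read_state();print(s['moment'],s['joint_positions'])
S=capture("side");T=capture("top")
cv2.imwrite("pics/e1.png",np.vstack([cv2.resize(T["img"][160:220,310:400],(450,300),interpolation=2),cv2.resize(S["img"][180:280,290:440],(450,300),interpolation=2)])[:,:,::-1])
E
```

```text
time_s: 16.55
position: [0.6468, -0.072, 0.1538]
tcp_rot: [[-0.834, 0.552, 0.007], [0.552, 0.834, 0.001], [-0.005, 0.004, -1.0]]
force: [-1.0, 2.3, 8.4]
opening: 0.16
grasp_force: 30.0
[0.63382542 0.05711641 0.02189319] [-16.23515357  37.86859944  82.84737838   0.16326081  58.93315839
 -72.84237373]
```

View pics/e1.png

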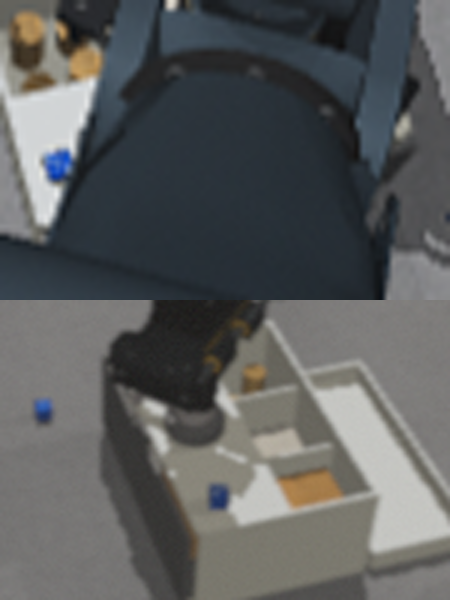

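```bash
python3 -m jog '[{"tx":0,"ty":0,"tz":0,"roll":-0.13,"jaw":0},{"tx":0,"ty":0,"tz":0,"roll":-0.13,"jaw":0},{"tx":0,"ty":0,"tz":0,"roll":-0.13,"jaw":0},{"tx":0,"ty":0,"tz":0,"roll":-0.13,"jaw":0},{"tx":0,"ty":0,"tz":0,"roll":-0.13,"jaw":0},{"tx":0,"ty":0,"tz":0,"roll":-0.13,"jaw":0},{"tx":0,"ty":0,"tz":0,"roll":0,"jaw":0}]'; python3 -c "
from rig import *;print(read_state()['moment'])"; python3 -m jog '[{"tx":0,"ty":0,"tz":0,"roll":-0.03,"jaw":0},{"tx":0,"ty":0,"tz":0,"roll":-0.03,"jaw":0},{"tx":0,"ty":0,"tz":0,"roll":0,"jaw":0}]'; python3 -c "
from rig import *;print(read_state()['moment'])"
```

```text
time_s: 17.35
position: [0.647, -0.0705, 0.1537]
tcp_rot: [[-0.981, -0.194, 0.007], [-0.194, 0.981, 0.003], [-0.007, 0.002, -1.0]]
force: [0.4, 5.8, 8.5]
opening: 0.157
grasp_force: 30.0
[ 1.37478295 -0.09084587  0.02905385]
time_s: 17.65
position: [0.647, -0.0704, 0.1538]
tcp_rot: [[-0.968, -0.25, 0.007], [-0.25, 0.968, 0.003], [-0.008, 0.002, -1.0]]
force: [-0.2, 6.6, 8.2]
opening: 0.161
grasp_force: 30.0
[ 1.34039564  0.00537856 -0.09564098]
```

```bash
for i in 1 2; do python3 -m jog '[{"tx":0,"ty":0,"tz":0,"roll":-0.03,"jaw":0},{"tx":0,"ty":0,"tz":0,"roll":0,"jaw":0}]' | sed -n '2,4p'; python3 -c "
from rig import *;print(read_state()['moment'])"; done
```

```text
position: [0.647, -0.0704, 0.1537]
tcp_rot: [[-0.961, -0.277, 0.007], [-0.277, 0.961, 0.004], [-0.008, 0.002, -1.0]]
force: [-0.1, 5.5, 9.3]
[ 1.32955349 -0.01879102 -0.54276338]
position: [0.6471, -0.0705, 0.1538]
tcp_rot: [[-0.952, -0.306, 0.007], [-0.306, 0.952, 0.004], [-0.008, 0.002, -1.0]]
force: [0.7, 6.1, 9.1]
[ 1.32454057 -0.01166425 -0.70038901]
```

```bash
python3 -m jog '[{"tx":0,"ty":0,"tz":0,"roll":0.03,"jaw":0},{"tx":0,"ty":0,"tz":0,"roll":0.02,"jaw":0},{"tx":0,"ty":0,"tz":-0.4,"roll":0,"jaw":0},{"tx":0,"ty":0,"tz":-0.4,"roll":0,"jaw":0},{"tx":0,"ty":0,"tz":-0.3,"roll":0,"jaw":0},{"tx":0,"ty":0,"tz":0,"roll":0,"jaw":0}]'; python3 -m jog '[{"tx":0,"ty":0,"tz":0,"roll":0,"jaw":0.3},{"tx":0,"ty":0,"tz":0,"roll":0,"jaw":0.6},{"tx":0,"ty":0,"tz":0,"roll":0,"jaw":1},{"tx":0,"ty":0,"tz":0,"roll":0,"jaw":1},{"tx":0,"ty":0,"tz":0,"roll":0,"jaw":1},{"tx":0,"ty":0,"tz":0,"roll":0,"jaw":1},{"tx":0,"ty":0,"tz":0,"roll":0,"jaw":1}]'
```

```text
time_s: 18.65
position: [0.647, -0.0704, 0.1636]
tcp_rot: [[-0.966, -0.259, 0.007], [-0.259, 0.966, 0.004], [-0.007, 0.002, -1.0]]
force: [2.0, 6.7, 1.8]
opening: 0.16
grasp_force: 29.9
time_s: 19.35
position: [0.6443, -0.0727, 0.1629]
tcp_rot: [[-0.965, -0.261, 0.0], [-0.261, 0.965, -0.0], [-0.0, -0.0, -1.0]]
force: [0.4, 0.7, 0.0]
opening: 0.706
grasp_force: 0.0
```

Raised freely by 10 mm; now lift straight up and back away to look.

```bash
python3 -m jog '[{"tx":0,"ty":0,"tz":-3,"roll":0,"jaw":1},{"tx":0,"ty":0,"tz":-3,"roll":0,"jaw":1},{"tx":0,"ty":0,"tz":-3,"roll":0,"jaw":1},{"tx":3,"ty":-2,"tz":0,"roll":0,"jaw":1},{"tx":4,"ty":-2,"tz":0,"roll":0,"jaw":1},{"tx":4,"ty":-2,"tz":0,"roll":0,"jaw":1},{"tx":4,"ty":-2,"tz":0,"roll":0,"jaw":1},{"tx":4,"ty":-2,"tz":0,"roll":0,"jaw":1}]' | sed -n '2p;4p'; python3 -m jog '[{"tx":4,"ty":-2,"tz":0,"roll":0,"jaw":1},{"tx":0,"ty":0,"tz":0,"roll":0,"jaw":1},{"tx":0,"ty":0,"tz":0,"roll":0,"jaw":1}]' | sed -n '2p;4p'; python3 - <<'E'
from h import *
S=capture("side");T=capture("top")
v=(.606,-.081);c,s=np.cos(.235),np.sin(.235)
L=lambda p:(round(c*(p[0]-v[0])+s*(p[1]-v[1])+.01,4),round(-s*(p[0]-v[0])+c*(p[1]-v[1]),4))
for n,C in(("top",T),("side",S)):
  for t,z in(("bin_tab",.114),("latch_head",.165),("latch_hook",.104)):
    for x in landmark_of(n,t)[:1]: print(n,t,x["p"],x["point"],L(atz(C,x["point"],z)))
  r0,q0=map(int,proj(C,(.6453,-.0731,.154))); w=(slice(r0-14,r0+15),slice(q0-14,q0+15)); r,q=np.nonzero(C["img"][w].max(2)<55); print(n,"wing px",r.mean()+r0-14,q.mean()+q0-14)
cv2.imwrite("pics/f1.png",np.vstack([cv2.resize(T["img"][160:220,310:400],(450,300),interpolation=2),cv2.resize(S["img"][180:280,290:440],(450,300),interpolation=2)])[:,:,::-1])
E
```

```text
position: [0.4856, -0.2196, 0.2531]
force: [-0.4, -1.2, 0.7]
position: [0.4532, -0.2491, 0.2532]
force: [-0.5, 0.3, 0.2]
top bin_tab 0.7 [196.9, 357.2] (np.float64(0.002), np.float64(-0.003))
top latch_head 0.42 [176.5, 352.5] (np.float64(0.0544), np.float64(0.0029))
top latch_hook 0.59 [202.8, 356.6] (np.float64(-0.0134), np.float64(0.0019))
top wing px 178.83928571428572 353.3392857142857
side bin_tab 0.73 [224.9, 337.4] (np.float64(-0.0007), np.float64(-0.0111))
side latch_head 0.47 [202.9, 357.2] (np.float64(0.0558), np.float64(0.0028))
side latch_hook 0.82 [224.7, 332.5] (np.float64(-0.0096), np.float64(0.0028))
side wing px 208.17808219178082 355.32876712328766
```

View pics/f1.png

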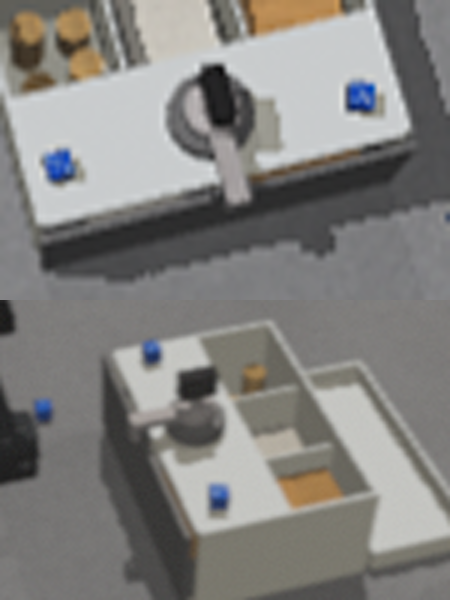

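```bash
python3 -c "
from rig import *;print(hand_in())"
```

```text
the job is handed in; nothing more can be done
None
```

The bin is pushed to its stop and the turnbutton is turned to its end stop with the hook in front of the tab and the head back up; I handed the job in at about 21 s, and the cameras show the deck dice in place, though I did not re-check the cup, strainer rest, peg board or the other dice.

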